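# Hold a specimen slide flush on a tilted reader stage

### The arm

A 6-joint arm with a two-finger parallel gripper is mounted at the origin on the work surface. World frame = base frame: x ahead of the robot, y to its left, z up, the work surface at z = 0. Lengths are in mm, angles in rad, forces in N, time in s.
With the tool pointing down it reaches from about 275 to 1000 mm from the base axis. Payload 8.4 kg.
Tool frame: the origin (TCP) lies at the very end of the fingers, on their centre line; the grasp point (between the pads) lies 19 mm behind it; z points along the fingers, y is the line along which they close (so a half turn about z gives the same grasp; the last joint's range is limited). The gripper opens to 85 mm and grips with 20 to 120 N. Pads are 22 mm wide; open, the fingers measure 114 mm over their backs; the gripper's body (76 mm by 85 mm) begins 54 mm behind the grasp point. The pads swing forward as they close: fully open they stand 13 mm farther back than shut.
Start: joints at [-1.138, 0.353, 1.633, -0, 1.155, -0.002], TCP at [263.267, -566.849, 231.281] pointing down, gripper open.
Joint ranges: [-2.63, 2.63], [-0.92, 2.1], [0.06, 2.66], [-1.3, 4.44], [0, 2.69], [-3.02, 3.02]. Speed limits (rad/s): [2.22, 2.22, 2.79, 3.14, 3.14, 3.14].

### API

Orientations are given as [roll, pitch, yaw] about the fixed x, y, z axes, in that order (R = Rz(yaw) Ry(pitch) Rx(roll)).
In Python, from rig import r, vision gives the robot as it stands. The module is installed in compiled form; this text tells all that it offers.
- The arm moves only by the tool play_rows, never from a script. Its argument "steps" is a list of rows, each an object with "delta_pos": the shift along the tool's x, y, z in cm, a list of three; "yaw": the turn about the tool's z in rad; "jaw": the opening in per cent of the stroke, from 0 (shut) to 100 (fully open). A call has exactly 8 rows; each row is the pose to reach, as a shift and turn from the pose commanded when the call began, along the tool's axes at that moment; what a row does not reach only later rows make up. A row lasts 1/10 s, in which the tool goes at most 50 mm and 8.59 degrees, less where a joint would pass 70% of its speed; a pose out of reach is approached as far as the arm can. A call with a gripper value outside its range is refused whole. The fingers move at their own pace and stop on an object; "grip_force" is the grip in N (left out, the last holds). Time passes only in rows, so rows that repeat a pose let the fingers close, or fill a call up. It gives the time, the measured TCP pose, the force, the opening and the grip force at its end, in the units of the state.
- r.sense(): the state, without advancing time (a new reading comes with each control period).
- vision.grab_frame(name): name is "scene" or "top" or "wrist"; returns (picture, depth): 480x640x3 uint8, red, green, blue; 480x640 float32, mm along the optical axis (not along the pixel's ray), 0 where there is no reading.
- vision.calibration(name): a dict with "mtx" (3x3 intrinsics, pixels), "extrinsics" (4x4, takes a point from camera to world coordinates). Camera axes: x right, y down, z forward; pixel columns grow to the right and rows downward; lengths in mm; the calibration is good to about 2 mm. A picture is of the moment at which its call begins: read the wrist's pose just before it. calibration takes no time and is no camera call; for the wrist camera it gives the pose at the moment of the call.
- r.sign_off(): hands the job in; it is judged then, once.
Trained networks look in the newest picture that a camera, given by its name, has taken for a name from the list of things; names that differ only in an ending like _2 or _b are one class to them, and where a whole thing is asked for, a point or a joint stands for the part that bears it (a point fixed in the world has none). Each returns a list of dicts, best first, with "conf" (0 to 1); they miss things now and then, are a little off and sometimes report something else, mostly with a low value. They report only what shows in the picture. A call takes as long as a camera call. They do not tell look-alikes from the thing itself.
- vision.cut_out(camera, thing): "region" (480x640 bool, what is visible of it) and "uv" ([column, row] in pixels, amid what is visible of it).
- vision.landmark_of(camera, thing): "uv" ([column, row] in pixels: a listed point, or the origin of a listed thing).
The state is a dict: "clock": time; "qpos": joint angles; "qvel": joint speeds; "joint_efforts": joint torques, N m; "eef_pos": TCP position; "tcp_rot": TCP orientation; "contact_force": force on the tool from outside, world axes, zero at the start; "wrist_torque": the same for the moment, N m; "opening": opening from 0.0 (shut) to 1.0 (fully open); "grasp_force": force on a finger pad.
Only numpy, scipy, OpenCV 4.12 (cv2) and the standard library are available. Lean on these libraries where they do the work, as an engineer would, in place of code of your own. Each camera call takes 0.05 s, during which the arm holds its last target. There are 200 camera calls.

### The job

Slide the reader's red transport lock knob all the way to its end stop, so that its guard arm no longer lies over the stage. Then take the blue-handled slide carrier by its handle, tilt it to match the sloping white stage plate, and press it gently flush onto the plate, squarely inside the four corner marks with its long side running up the slope. Finish while still holding it there, gripped by the handle and pressed lightly in against the plate's spring; leave the other carriers and glassware alone.

Things in the scene. Friction and masses are not known exactly. Their poses are not given: they have to be found in the camera images.
- reader: white desktop slide reader, fixed, 175 x 210 mm. Origin under its base; x to its rear, y along the lock's track, z up. At its rear a bridge on two posts (x 55 to 85 mm, 119 mm high) carries the lock. In front of it the stage rises from x = -60 mm towards the rear at a slope of 14 to 31 degrees that differs each time, clamped: it cannot be pushed to another slope.
- lock (a joint): position of the transport lock along its track, m: starts between 0 and 0.02 (guard arm over the stage), 0.075 is the end stop (guard arm clear of the stage). Moves along the reader's +y; friction about 2.5 N; stays where it is left.
- lock_knob (a point): centre of the top of the red lock knob, an upright block 16 (reader x) x 14 (reader y) x 45 mm tall, top 176 mm above the bench, on a black shoe 26 mm square, 12 mm high. From its foot a red guard arm 9 mm wide, 8 mm high reaches 107 mm towards the reader's front, its top 41 mm below the knob's top. Axes as the reader's.
- stage_face (a point): centre of the top face of the white stage plate, 110 (its x) x 80 mm, with four black corner marks round the carrier's place. x runs up the slope, y level across it, z is the normal out of the face. The plate is sprung: it yields from about 1 N, is pressed in 4 mm at about 3.5 N, hard stop at 8 mm (6 N); this point moves with it.
- blue_carrier: loose slide carrier, 55 to 100 g: black plate 84 x 42 x 6 mm (its x, y, z) holding a glass slide, with an upright blue handle in the middle, 30 mm long (x), 12 mm thick (y), from 6 to 46 mm above the underside. Origin at the centre of the underside, z up through the handle. Lies flat on the grey mat; the same either way round.
- orange_carrier: loose slide carrier with an orange handle, same size and form as the blue one; stands on the mat; leave it alone
- green_carrier: loose slide carrier with a green handle, same size and form as the blue one; stands on the mat; leave it alone
- tray: grey mat, fixed, 130 x 290 x 6 mm, on which the three carriers stand in a row along its y, 90 mm apart, in any order. Origin at the centre of its underside.
- amber_bottle: loose amber reagent bottle, 60 mm wide and 130 mm high; origin under its base; leave it alone
- petri_dish: loose clear closed dish, 90 mm wide and 16 mm high; origin under its centre; leave it alone
- beaker: loose clear beaker, 68 mm wide and 90 mm high; origin under its base; leave it alone
Things that resemble listed ones, but are neither listed nor needed, are in the scene too. Leave any pink look-alike of the blue_carrier alone.

How it is judged:
By the outcome, as a careful person would: the job done as asked, in the order asked, and still so for the second after the job is handed in, while the arm keeps its last pose, push and grip.
It also fails if it takes over 53 s, if anything falls off the work surface, if the arm or the gripper's body presses on something with over 40 N, if the wrist force passes 120 N, or if a joint passes its speed limit or range.

## Working session

There is one attempt and no reset: what is moved stays moved. The work goes in short steps, Python scripts to look and compute and a tool call to move; the robot and the scene stay as the last step left them, time stands still between calls to the robot, and variables do not carry over. Pictures are saved under pics/ and viewed, at most 12 in all, crops included, and the job is handed in when it is done.

Besides the shell and the picture viewer there is one more tool, called after "Request:" as name([rows], argument=value, ...), one row to a line, values as JSON. play_rows: Moves the arm, as the interface text tells. Its arguments: {"type":"object","properties":{"steps":{"type":"array"},"grip_force":{"type":"number"}},"required":["steps"]}

```bash
mkdir -p pics; cat > h.py <<'E'
from rig import r, vision
import numpy as np, cv2
from scipy.spatial.transform import Rotation as R
def grab(n):
    p,d=vision.grab_frame(n); c=vision.calibration(n); return p,d,np.array(c["mtx"]),np.array(c["extrinsics"])
def save(p,f): cv2.imwrite('pics/'+f,cv2.cvtColor(p,cv2.COLOR_RGB2BGR))
def cloud(d,K,E):
    v,u=np.mgrid[:480,:640]; P=np.stack([(u-K[0,2])/K[0,0]*d,(v-K[1,2])/K[1,1]*d,d],-1)
    W=P@E[:3,:3].T+E[:3,3]; W[d<=0]=np.nan; return W
def ray_z(uv,z,K,E):
    q=np.array([(uv[0]-K[0,2])/K[0,0],(uv[1]-K[1,2])/K[1,1],1]); w=E[:3,:3]@q; t=(z-E[2,3])/w[2]; return E[:3,3]+t*w
E
python3 - <<'E'
from h import *
s=r.sense(); print({k:np.round(v,3) for k,v in s.items()})
for n in ["scene","top"]:
    p,d,K,E=grab(n); save(p,n+'0.png'); W=cloud(d,K,E); np.savez(n+'.npz',p=p,d=d,K=K,E=E)
    print(n,np.round(E,2).tolist())
    for t in ["blue_carrier","lock_knob","reader","stage_face","tray"]:
        for o in vision.landmark_of(n,t)[:2]: print(t,o['conf'],np.round(o['uv'],1))
        for o in vision.cut_out(n,t)[:2]: print('  cut',round(o['conf'],2),np.round(o['uv']),o['region'].sum(),np.round(np.nanmedian(W[o['region']],0)))
E
```

```text
{'clock': np.float64(0.0), 'qpos': array([-1.138,  0.354,  1.634, -0.   ,  1.155, -0.002]), 'qvel': array([-0.001,  0.002,  0.   , -0.002, -0.001,  0.   ]), 'joint_efforts': array([-3.0000e-03, -6.0526e+01, -3.4207e+01, -0.0000e+00,  9.0000e-03,
       -0.0000e+00]), 'eef_pos': array([ 263.056, -566.4  ,  230.555]), 'tcp_rot': array([-3.14 ,  0.   ,  0.435]), 'contact_force': array([ 0.356, -0.46 , -0.09 ]), 'wrist_torque': array([0.034, 0.077, 0.035]), 'grasp_force': np.float64(0.0), 'opening': np.float64(1.0)}
scene [[-0.41, 0.73, -0.55, 1354.53], [0.91, 0.34, -0.23, 282.73], [0.02, -0.6, -0.8, 1351.24], [0.0, 0.0, 0.0, 1.0]]
blue_carrier 0.66 [454.8 233. ]
blue_carrier 0.65 [393.1 273.2]
  cut 0.89 [392. 272.] 361 [484. 108.  14.]
  cut 0.88 [351. 231.] 310 [391. -58.   9.]
lock_knob 0.8 [270.5 255.6]
  cut 0.73 [273. 259.] 244 [ 667. -176.  135.]
reader 0.59 [348.4 348.4]
reader 0.58 [281.6 273. ]
  cut 0.84 [280. 270.] 4235 [ 651. -163.   40.]
stage_face 0.69 [288.8 245.7]
  cut 0.74 [289. 250.] 439 [ 584. -168.   93.]
tray 0.71 [419.3 281.7]
  cut 0.56 [412. 284.] 2761 [479. 191.   6.]
top [[-0.01, -1.0, 0.06, 437.99], [-1.0, 0.01, -0.01, -45.56], [0.01, -0.06, -1.0, 1301.12], [0.0, 0.0, 0.0, 1.0]]
blue_carrier 0.97 [200.6 346.1]
blue_carrier 0.68 [254.7 255.2]
  cut 0.98 [204. 340.] 566 [262. 230.   6.]
  cut 0.97 [256. 256.] 526 [473. 105.  12.]
lock_knob 0.85 [371.1 170.7]
  cut 0.71 [370. 186.] 320 [ 642. -177.  133.]
reader 0.79 [361.3 207.6]
  cut 0.63 [363. 205.] 5443 [ 603. -170.   64.]
stage_face 0.38 [468.8 242. ]
  cut 0.72 [368. 213.] 1222 [ 580. -174.   87.]
tray 0.73 [217.3 261.2]
  cut 0.73 [228. 261.] 3993 [472. 189.   5.]
```

View pics/top0.png

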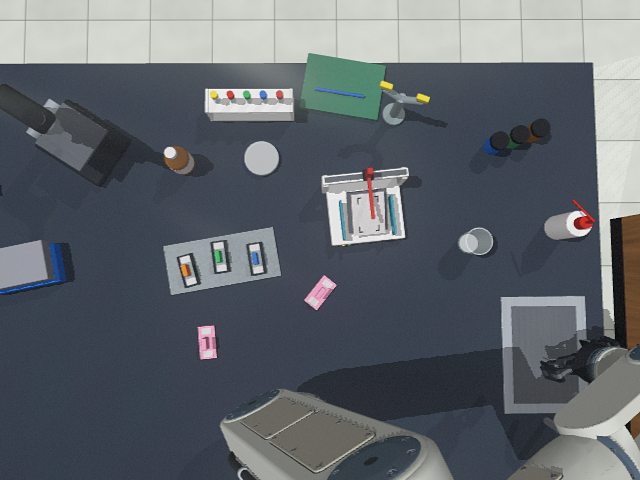

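View pics/scene0.png

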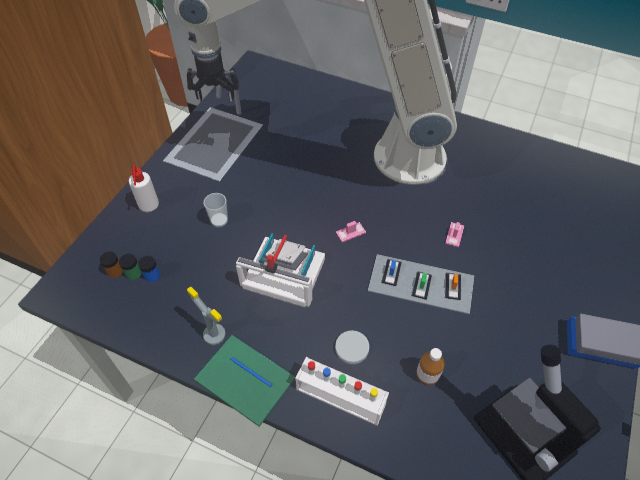

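The top view shows the reader at (365,205), with its knob at (370,172), and its guard arm lying over the stage. The carriers on the mat are orange, green and blue, with blue at (256,258). Two pink look-alikes are at (320,292) and (207,342). The scene view agrees with all of this.

```bash
python3 - <<'E'
from h import *
for n in ["top","scene"]:
    f=np.load(n+'.npz'); W=cloud(f['d'],f['K'],f['E']); p=f['p'].astype(int)
    hsv=cv2.cvtColor(f['p'],cv2.COLOR_RGB2HSV)
    X,Y,Z=W[...,0],W[...,1],W[...,2]
    box=(X>500)&(X<760)&(Y>-290)&(Y<-60)
    k=box&(Z>168)&(Z<185); print(n,'knobtop',k.sum(),np.round(W[k].mean(0),1),np.round(np.ptp(W[k],0),1))
    b=box&(abs(Z-119)<6)&(hsv[...,1]<60); 
    if b.sum()>10: print('bridge',b.sum(),cv2.minAreaRect(W[b][:,:2].astype(np.float32)),np.median(Z[b]))
    a=box&(hsv[...,1]>150)&((hsv[...,0]<8)|(hsv[...,0]>172))&(Z>120)&(Z<142)
    if a.sum()>10: print('arm',a.sum(),cv2.fitLine(W[a][:,:2].astype(np.float32),2,0,.01,.01).ravel(),W[a].min(0),W[a].max(0))
    s=box&(Z>30)&(Z<112)&(hsv[...,1]<40)&(X>520)&(X<640)&(Y>-205)&(Y<-140)
    q=W[s]; A=np.c_[q[:,:2],np.ones(len(q))]
    w=np.ones(len(q),bool)
    for _ in range(8):
        c=np.linalg.lstsq(A[w],q[w,2],rcond=None)[0]; w=abs(A@c-q[:,2])<3
    print('plane',c,w.sum(),len(q),'slope',np.degrees(np.arctan(np.hypot(*c[:2]))),'dir',np.degrees(np.arctan2(c[1],c[0])))
    bl=(hsv[...,0]>100)&(hsv[...,0]<130)&(hsv[...,1]>120)&(X>400)&(X<560)&(Y>50)&(Y<160)&(Z>35)
    print('blue',bl.sum(),np.round(np.nanmean(W[bl],0),1),cv2.minAreaRect(W[bl][:,:2].astype(np.float32)) if bl.sum()>4 else '')
    p2=f['p'][150:260,310:420] if n=='top' else f['p'][220:310,225:340]
    save(cv2.resize(p2,None,fx=5,fy=5,interpolation=cv2.INTER_CUBIC),n+'_crop.png')
E
```

```text
top knobtop 45 [ 669.6 -172.8  174.2] [16.5 14.  11.3]
bridge 629 ((648.6363525390625, -170.3200225830078), (64.72010040283203, 207.96295166015625), 5.695248603820801) 117.07332236311595
arm 115 [ 9.9553180e-01  9.4426811e-02  6.1785114e+02 -1.7746028e+02] [ 564.86584729 -183.35855901  127.2154679 ] [ 665.23515966 -167.62266295  139.97411717]
plane [ 5.55662211e-01  5.88138183e-02 -2.24831307e+02] 691 1023 slope 29.194978682778736 dir 6.041950388288454
blue 57 [474.5 106.4  50.7] ((474.5692443847656, 106.69618225097656), (26.673484802246094, 11.847108840942383), 8.993355751037598)
scene knobtop 35 [ 671.6 -173.6  175.5] [15.6 13.2 14.9]
bridge 507 ((650.51171875, -171.55654907226562), (64.5554428100586, 208.63259887695312), 5.591305255889893) 117.87092105422971
arm 83 [ 9.9337530e-01  1.1491540e-01  6.1063971e+02 -1.7976201e+02] [ 563.19210908 -188.05045935  129.54930193] [ 672.13941099 -168.0487663   141.79725499]
plane [   0.29514506   -0.10817729 -107.17127826] 136 525 slope 17.45029229677528 dir -20.12901894196453
blue 48 [479.6 106.1  49.8] ((477.4634094238281, 105.59981536865234), (31.300983428955078, 11.073522567749023), 10.852462768554688)
```

```bash
cat >> h.py <<'E'
def to(x,y,z,yaw):
    s=r.sense(); M=R.from_euler('xyz',s['tcp_rot']); d=M.inv().apply(np.array([x,y,z])-s['eef_pos'])/10
    t=s['tcp_rot'][2]-yaw; t=(t+np.pi)%(2*np.pi)-np.pi
    print('delta cm',np.round(d,2),'yaw',round(t,4),'f',np.round(s['contact_force'],1))
E
python3 -c "
from h import *
to(674,-209,215,.0995)"
```

```text
delta cm [ 52.32 -15.15   1.63] yaw 0.3353 f [-0.2  0.2 -0.1]
```

Request:
play_rows([
  {"delta_pos": [4.5,-1.3,0],"yaw": 0.1,"jaw": 0},
  {"delta_pos": [9,-2.6,0],"yaw": 0.2,"jaw": 0},
  {"delta_pos": [13.5,-3.9,0],"yaw": 0.3,"jaw": 0},
  {"delta_pos": [18,-5.2,0],"yaw": 0.335,"jaw": 0},
  {"delta_pos": [22.5,-6.5,0],"yaw": 0.335,"jaw": 0},
  {"delta_pos": [27,-7.8,0],"yaw": 0.335,"jaw": 0},
  {"delta_pos": [31.5,-9.1,0],"yaw": 0.335,"jaw": 0},
  {"delta_pos": [36,-10.4,0],"yaw": 0.335,"jaw": 0},
], grip_force=20)

```text
clock: 1.9
eef_pos: [547.3, -319.4, 231.5]
tcp_rot: [3.141, -0.0, 0.1]
contact_force: [0.5, -1.2, 0.1]
opening: 0.003
grasp_force: 0.0
```

```bash
python3 -c "
from h import *
to(674,-209,215,.0995);to(674,-209,155,.0995)"
```

```text
delta cm [13.71 -9.73  1.65] yaw 0.0003 f [ 0.5 -1.2  0.1]
delta cm [13.71 -9.73  7.65] yaw 0.0003 f [ 0.5 -1.2  0.1]
```

Request:
play_rows([
  {"delta_pos": [3.7,-2.6,0],"yaw": 0,"jaw": 0},
  {"delta_pos": [7.4,-5.2,0],"yaw": 0,"jaw": 0},
  {"delta_pos": [11,-7.8,0],"yaw": 0,"jaw": 0},
  {"delta_pos": [13.7,-9.7,1.5],"yaw": 0,"jaw": 0},
  {"delta_pos": [13.7,-9.7,4],"yaw": 0,"jaw": 0},
  {"delta_pos": [13.7,-9.7,7],"yaw": 0,"jaw": 0},
  {"delta_pos": [13.7,-9.7,7.7],"yaw": 0,"jaw": 0},
  {"delta_pos": [13.7,-9.7,7.7],"yaw": 0,"jaw": 0},
])

```text
clock: 2.7
eef_pos: [671.8, -210.5, 153.1]
tcp_rot: [-3.141, 0.002, 0.1]
contact_force: [0.2, -0.1, 0.5]
opening: 0.005
grasp_force: 0.0
```

```bash
python3 -c "
from h import *
to(667.5,-153,155,.0995)"
```

```text
delta cm [ 0.15 -5.77 -0.18] yaw 0.0002 f [ 0.2 -0.1  0.5]
```

Request:
play_rows([
  {"delta_pos": [0,-1,0],"yaw": 0,"jaw": 0},
  {"delta_pos": [0,-2,0],"yaw": 0,"jaw": 0},
  {"delta_pos": [0,-3,0],"yaw": 0,"jaw": 0},
  {"delta_pos": [0,-4,0],"yaw": 0,"jaw": 0},
  {"delta_pos": [0,-5,0],"yaw": 0,"jaw": 0},
  {"delta_pos": [0,-6,0],"yaw": 0,"jaw": 0},
  {"delta_pos": [0,-6.8,0],"yaw": 0,"jaw": 0},
  {"delta_pos": [0,-6.8,0],"yaw": 0,"jaw": 0},
])

```text
clock: 3.5
eef_pos: [665.5, -141.5, 154.1]
tcp_rot: [-3.141, 0.001, 0.101]
contact_force: [-0.5, -0.1, 0.4]
opening: 0.001
grasp_force: 0.0
```

Request:
play_rows([
  {"delta_pos": [0,-0.2,0],"yaw": 0,"jaw": 0},
  {"delta_pos": [0,-0.4,0],"yaw": 0,"jaw": 0},
  {"delta_pos": [0,-0.6,0],"yaw": 0,"jaw": 0},
  {"delta_pos": [0,-0.7,0],"yaw": 0,"jaw": 0},
  {"delta_pos": [0,-0.8,0],"yaw": 0,"jaw": 0},
  {"delta_pos": [0,-0.8,0],"yaw": 0,"jaw": 0},
  {"delta_pos": [0,-0.8,0],"yaw": 0,"jaw": 0},
  {"delta_pos": [0,-0.8,0],"yaw": 0,"jaw": 0},
])

```text
clock: 4.3
eef_pos: [665.0, -135.1, 154.2]
tcp_rot: [-3.141, 0.0, 0.1]
contact_force: [-0.8, -1.2, -1.2]
opening: -0.003
grasp_force: 0.8
```

Request:
play_rows([
  {"delta_pos": [0,-0.15,0],"yaw": 0,"jaw": 0},
  {"delta_pos": [0,-0.3,0],"yaw": 0,"jaw": 0},
  {"delta_pos": [0,-0.45,0],"yaw": 0,"jaw": 0},
  {"delta_pos": [0,-0.6,0],"yaw": 0,"jaw": 0},
  {"delta_pos": [0,-0.6,0],"yaw": 0,"jaw": 0},
  {"delta_pos": [0,-0.6,0],"yaw": 0,"jaw": 0},
  {"delta_pos": [0,-0.6,0],"yaw": 0,"jaw": 0},
  {"delta_pos": [0,-0.6,0],"yaw": 0,"jaw": 0},
])

```text
clock: 5.1
eef_pos: [664.7, -128.9, 154.5]
tcp_rot: [-3.141, -0.001, 0.1]
contact_force: [-0.8, -0.5, 0.3]
opening: 0.002
grasp_force: 0.0
```

```bash
python3 - <<'E'
from h import *
p,d,K,E=grab("wrist"); save(p,'w1.png')
p,d,K,E=grab("top"); W=cloud(d,K,E); hsv=cv2.cvtColor(p,cv2.COLOR_RGB2HSV)
X,Y,Z=W[...,0],W[...,1],W[...,2]
a=(X>540)&(X<640)&(Y>-250)&(Y<-50)&(hsv[...,1]>150)&((hsv[...,0]<8)|(hsv[...,0]>172))&(Z>120)&(Z<145)
print(a.sum(), W[a].mean(0) if a.sum() else '')
E
```

```text
12 [ 635.2460924  -111.01304139  133.84555021]
```

View pics/w1.png

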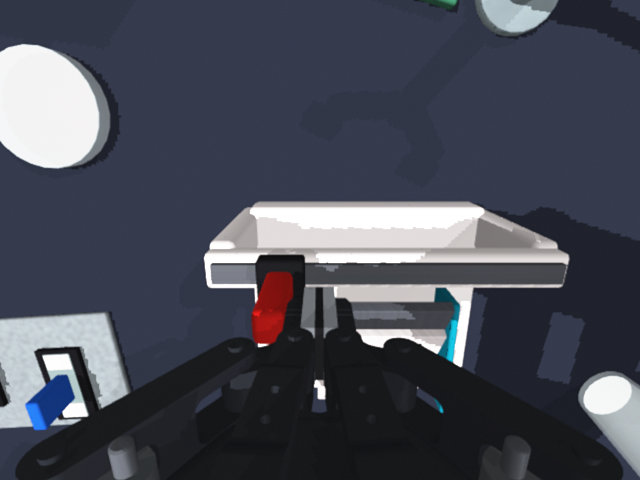

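The wrist view shows the knob at (275,305), against the left finger, with the shoe at (280,268). I'll keep pushing.

Request:
play_rows([
  {"delta_pos": [0,-0.15,0],"yaw": 0,"jaw": 0},
  {"delta_pos": [0,-0.3,0],"yaw": 0,"jaw": 0},
  {"delta_pos": [0,-0.45,0],"yaw": 0,"jaw": 0},
  {"delta_pos": [0,-0.6,0],"yaw": 0,"jaw": 0},
  {"delta_pos": [0,-0.6,0],"yaw": 0,"jaw": 0},
  {"delta_pos": [0,-0.6,0],"yaw": 0,"jaw": 0},
  {"delta_pos": [0,-0.6,0],"yaw": 0,"jaw": 0},
  {"delta_pos": [0,-0.6,0],"yaw": 0,"jaw": 0},
])

```text
clock: 6.0
eef_pos: [664.0, -123.2, 154.4]
tcp_rot: [-3.142, -0.0, 0.1]
contact_force: [1.8, -2.0, 0.5]
opening: -0.001
grasp_force: 1.3
```

Request:
play_rows([
  {"delta_pos": [0,-0.1,0],"yaw": 0,"jaw": 0},
  {"delta_pos": [0,-0.2,0],"yaw": 0,"jaw": 0},
  {"delta_pos": [0,-0.3,0],"yaw": 0,"jaw": 0},
  {"delta_pos": [0,-0.4,0],"yaw": 0,"jaw": 0},
  {"delta_pos": [0,-0.4,0],"yaw": 0,"jaw": 0},
  {"delta_pos": [0,-0.4,0],"yaw": 0,"jaw": 0},
  {"delta_pos": [0,-0.4,0],"yaw": 0,"jaw": 0},
  {"delta_pos": [0,-0.4,0],"yaw": 0,"jaw": 0},
])

```text
clock: 6.8
eef_pos: [664.0, -122.6, 154.5]
tcp_rot: [3.136, -0.001, 0.1]
contact_force: [1.6, -17.4, -0.9]
opening: -0.0
grasp_force: 8.8
```

Request:
play_rows([
  {"delta_pos": [0,0.8,0],"yaw": 0,"jaw": 0},
  {"delta_pos": [0,2,0],"yaw": 0,"jaw": 0},
  {"delta_pos": [0,2,-3],"yaw": 0,"jaw": 0},
  {"delta_pos": [-3,2,-6],"yaw": 0,"jaw": 0},
  {"delta_pos": [-7,3,-8],"yaw": 0,"jaw": 0},
  {"delta_pos": [-11,4,-10],"yaw": 0,"jaw": 0},
  {"delta_pos": [-15,4.5,-12],"yaw": 0,"jaw": 0},
  {"delta_pos": [-16,5,-12],"yaw": 0,"jaw": 0},
])

```text
clock: 7.6
eef_pos: [507.0, -185.5, 276.8]
tcp_rot: [3.141, -0.002, 0.099]
contact_force: [-0.5, 0.6, -1.0]
opening: 0.004
grasp_force: 0.0
```

```bash
python3 - <<'E'
from h import *
s=r.sense(); print(s['eef_pos'])
p,d,K,E=grab("wrist"); save(p,'w2.png'); np.savez('w2.npz',p=p,d=d,K=K,E=E)
print(np.round(E,3).tolist(),K.tolist())
for o in vision.landmark_of("wrist","stage_face")[:3]: print(o)
E
```

```text
[ 506.97678592 -185.48593723  276.82680193]
[[0.098, -0.951, -0.293, 582.189], [-0.995, -0.093, -0.03, -178.25], [0.001, 0.294, -0.956, 418.858], [0.0, 0.0, 0.0, 1.0]] [[341.0416699306115, 0.0, 318.7866615379674], [0.0, 341.0416699306115, 239.96878479240573], [0.0, 0.0, 1.0]]
{'uv': [314.1, 140.8], 'conf': 0.78}
```

View pics/w2.png

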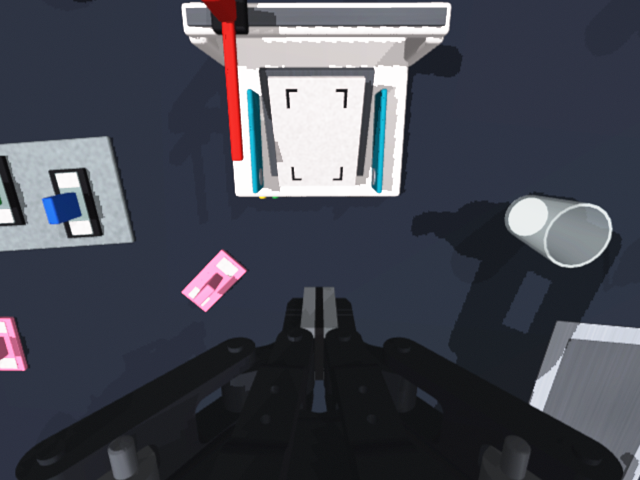

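The guard arm is now at (232,90), left of the stage and clear of it. The four marks are at about (288,91), (346,91), (342,180) and (293,180). The blue carrier is at (68,203).

```bash
python3 - <<'E'
from h import *
f=np.load('w2.npz'); p,d,K,E=f['p'],f['d'],f['K'],f['E']; W=cloud(d,K,E)
g=cv2.cvtColor(p,cv2.COLOR_RGB2GRAY); hsv=cv2.cvtColor(p,cv2.COLOR_RGB2HSV)
m=np.zeros((480,640),bool); m[84:186,284:351]=1
q=W[m]; q=q[~np.isnan(q[:,0])]; c0=np.median(q,0)
A=np.c_[q[:,:2],np.ones(len(q))]; w=np.ones(len(q),bool)
for _ in range(8):
    c=np.linalg.lstsq(A[w],q[w,2],rcond=None)[0]; w=abs(A@c-q[:,2])<2
print('plane',c,w.mean(),'slope',np.degrees(np.arctan(np.hypot(*c[:2]))),'dir',np.arctan2(c[1],c[0]))
n=np.array([-c[0],-c[1],1]); n/=np.linalg.norm(n)
def onp(u,v):
    q=E[:3,:3]@np.array([(u-K[0,2])/K[0,0],(v-K[1,2])/K[1,1],1]); t=(c[2]+c[0]*E[0,3]+c[1]*E[1,3]-E[2,3])/(q[2]-c[0]*q[0]-c[1]*q[1]); return E[:3,3]+t*q
dark=(g<90)&m; nn,l,st,ce=cv2.connectedComponentsWithStats(dark.astype(np.uint8))
pts=[]
for i in range(1,nn):
    if st[i,4]<10: continue
    x,y,ww,hh,a=st[i]
    u=x if x+ww/2<318 else x+ww; v=y if y+hh/2<135 else y+hh
    P=onp(u-.5,v-.5); pts.append(P); print(st[i],u,v,np.round(P,1))
pts=np.array(pts)
C=pts.mean(0); print('centre',C)
if len(pts)==4:
    up=pts[pts[:,0]>C[0]]; lo=pts[pts[:,0]<C[0]]; dv=up.mean(0)-lo.mean(0); print('updir yaw',np.arctan2(dv[1],dv[0]),np.linalg.norm(dv),np.linalg.norm(up[0]-up[1]),np.linalg.norm(lo[0]-lo[1]))
u=314.1,140.8; print('net centre',onp(*u))
t=(hsv[...,0]>85)&(hsv[...,0]<105)&(hsv[...,1]>120)&(W[...,0]>500)&(W[...,0]<700)
for s in (t&(np.arange(640)[None]<318),t&(np.arange(640)[None]>318)): print('rail',s.sum(),np.nanmin(W[s],0),np.nanmax(W[s],0))
# blue
b=(hsv[...,0]>100)&(hsv[...,0]<130)&(hsv[...,1]>130)&(W[...,0]<560)&(W[...,1]>20); bt=b&(W[...,2]>46)
print('blue',b.sum(),bt.sum(),np.nanmean(W[bt],0),cv2.minAreaRect(W[bt][:,:2].astype(np.float32)))
s=r.sense(); print(s['clock'])
E
```

```text
plane [ 5.66454040e-01  5.61215978e-02 -2.31057733e+02] 0.9908769864626251 slope 29.649716955668318 dir 0.0987530136224296
[286  89  11  19  66] 286 89 [ 616.4 -147.3  109.9]
[336  89  11  19  65] 347 89 [ 621.4 -197.9  109.8]
[292 167   9  13  30] 292 180 [ 535.8 -154.8   63.8]
[334 167   9  13  26] 343 180 [ 540.9 -207.2   63.7]
centre [ 578.63320888 -176.78072324   86.79016965]
updir yaw 0.10422254522348541 93.20434063796364 50.87556813502006 52.68735073929816
net centre [ 576.65276825 -174.65153932   85.78783426]
rail 1025 [ 519.7710416  -120.98589941   31.23413075] [649.00183697 -96.91064875 126.21087772]
rail 1008 [ 532.32493923 -247.45897372   36.01322099] [ 629.92177428 -232.57440442   71.5070148 ]
blue 898 344 [474.93296771 106.49173697  50.20339285] ((474.61773681640625, 107.90533447265625), (29.476272583007812, 13.345763206481934), 7.139829158782959)
7.7
```

```bash
python3 -c "
from h import *
to(475,106.6,120,.14)"
```

```text
delta cm [ -0.48 -29.4   15.48] yaw -0.0417 f [1.  0.1 0.1]
```

Request:
play_rows([
  {"delta_pos": [0,-4,1],"yaw": -0.02,"jaw": 60},
  {"delta_pos": [-0.1,-8,3],"yaw": -0.04,"jaw": 60},
  {"delta_pos": [-0.2,-12,5],"yaw": -0.04,"jaw": 60},
  {"delta_pos": [-0.2,-16,7],"yaw": -0.04,"jaw": 60},
  {"delta_pos": [-0.3,-20,9],"yaw": -0.04,"jaw": 60},
  {"delta_pos": [-0.4,-24,11],"yaw": -0.04,"jaw": 60},
  {"delta_pos": [-0.5,-28,13],"yaw": -0.04,"jaw": 60},
  {"delta_pos": [-0.5,-29.4,15.5],"yaw": -0.04,"jaw": 60},
])

```text
clock: 8.5
eef_pos: [475.3, 111.1, 117.8]
tcp_rot: [-3.14, -0.0, 0.142]
contact_force: [0.9, -1.1, -0.2]
opening: 0.597
grasp_force: 0.0
```

```bash
python3 - <<'E'
from h import *
s=r.sense(); print(s['eef_pos'],s['opening'])
p,d,K,E=grab("wrist"); save(p,'w3.png'); W=cloud(d,K,E); hsv=cv2.cvtColor(p,cv2.COLOR_RGB2HSV)
b=(hsv[...,0]>100)&(hsv[...,0]<130)&(hsv[...,1]>130)&(W[...,2]>46)&(W[...,2]<56)
print(b.sum(),np.nanmean(W[b],0),cv2.minAreaRect(W[b][:,:2].astype(np.float32)))
to(475,106.6,20,.14)
E
```

```text
[475.33053582 111.08759225 117.84408174] 0.5965108451935551
728 [472.56379868 108.787364    48.42315386] ((471.91119384765625, 108.6444320678711), (28.974382400512695, 11.262470245361328), 8.243413925170898)
delta cm [0.18 0.47 9.42] yaw 0.0023 f [-2.5  1.2 -3.6]
```

View pics/w3.png

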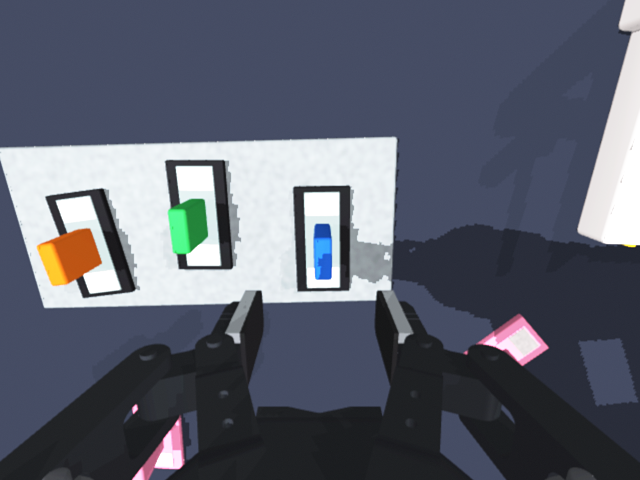

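The wrist view shows the blue handle at (322,250), between the open fingers at (245,325) and (397,325), with green next to it.

Request:
play_rows([
  {"delta_pos": [0.1,0.4,2],"yaw": 0,"jaw": 60},
  {"delta_pos": [0.1,0.4,4],"yaw": 0,"jaw": 60},
  {"delta_pos": [0.1,0.4,6],"yaw": 0,"jaw": 60},
  {"delta_pos": [0.1,0.4,8],"yaw": 0,"jaw": 60},
  {"delta_pos": [0.1,0.4,9.4],"yaw": 0,"jaw": 60},
  {"delta_pos": [0.1,0.4,9.4],"yaw": 0,"jaw": 60},
  {"delta_pos": [0.1,0.4,9.4],"yaw": 0,"jaw": 60},
  {"delta_pos": [0.1,0.4,9.4],"yaw": 0,"jaw": 60},
])

```text
clock: 9.35
eef_pos: [477.3, 103.6, 25.8]
tcp_rot: [-3.141, -0.001, 0.14]
contact_force: [0.0, -0.3, 0.6]
opening: 0.601
grasp_force: 0.0
```

```bash
python3 - <<'E'
from h import *
to(474,107.5,20,.14)
E
```

```text
delta cm [-0.27 -0.44  0.58] yaw -0.0002 f [ 0.  -0.3  0.6]
```

Request:
play_rows([
  {"delta_pos": [-0.3,-0.4,0.5],"yaw": 0,"jaw": 60},
  {"delta_pos": [-0.3,-0.4,0.5],"yaw": 0,"jaw": 60},
  {"delta_pos": [-0.3,-0.4,0.5],"yaw": 0,"jaw": 0},
  {"delta_pos": [-0.3,-0.4,0.5],"yaw": 0,"jaw": 0},
  {"delta_pos": [-0.3,-0.4,0.5],"yaw": 0,"jaw": 0},
  {"delta_pos": [-0.3,-0.4,0.5],"yaw": 0,"jaw": 0},
  {"delta_pos": [-0.3,-0.4,0.5],"yaw": 0,"jaw": 0},
  {"delta_pos": [-0.3,-0.4,0.5],"yaw": 0,"jaw": 0},
], grip_force=20)

```text
clock: 10.15
eef_pos: [473.2, 106.9, 20.5]
tcp_rot: [-3.142, -0.0, 0.14]
contact_force: [-0.9, 0.2, 6.1]
opening: 0.135
grasp_force: 22.6
```

Request:
play_rows([
  {"delta_pos": [0,0,-2],"yaw": 0,"jaw": 0},
  {"delta_pos": [0,0,-5],"yaw": 0,"jaw": 0},
  {"delta_pos": [0,0,-9],"yaw": 0,"jaw": 0},
  {"delta_pos": [0,0,-13],"yaw": 0,"jaw": 0},
  {"delta_pos": [0,0,-16],"yaw": 0,"jaw": 0},
  {"delta_pos": [0,0,-16],"yaw": 0,"jaw": 0},
  {"delta_pos": [0,0,-16],"yaw": 0,"jaw": 0},
  {"delta_pos": [0,0,-16],"yaw": 0,"jaw": 0},
])

```text
clock: 10.95
eef_pos: [472.0, 106.6, 178.9]
tcp_rot: [3.141, 0.002, 0.14]
contact_force: [-0.8, -0.5, -1.3]
opening: 0.137
grasp_force: 21.8
```

```bash
python3 - <<'E'
from h import *
to(561.8,-178.3,180,.10)
E
```

```text
delta cm [ 4.93 29.47 -0.11] yaw 0.0398 f [-0.8 -0.5 -1.3]
```

Request:
play_rows([
  {"delta_pos": [0.7,4.2,0],"yaw": 0.02,"jaw": 0},
  {"delta_pos": [1.4,8.4,0],"yaw": 0.04,"jaw": 0},
  {"delta_pos": [2.1,12.6,0],"yaw": 0.04,"jaw": 0},
  {"delta_pos": [2.8,16.8,0],"yaw": 0.04,"jaw": 0},
  {"delta_pos": [3.5,21,0],"yaw": 0.04,"jaw": 0},
  {"delta_pos": [4.2,25.2,0],"yaw": 0.04,"jaw": 0},
  {"delta_pos": [4.9,29,0],"yaw": 0.04,"jaw": 0},
  {"delta_pos": [4.9,29.5,0],"yaw": 0.04,"jaw": 0},
])

```text
clock: 11.75
eef_pos: [563.0, -182.0, 178.3]
tcp_rot: [3.141, 0.002, 0.097]
contact_force: [0.1, -0.0, -1.3]
opening: 0.134
grasp_force: 21.7
```

Request:
play_rows([
  {"delta_pos": [0,0,0],"yaw": 0,"jaw": 0},
  {"delta_pos": [0,0,0],"yaw": 0,"jaw": 0},
  {"delta_pos": [0,0,1],"yaw": 0,"jaw": 0},
  {"delta_pos": [0,0,2],"yaw": 0,"jaw": 0},
  {"delta_pos": [0,0,3],"yaw": 0,"jaw": 0},
  {"delta_pos": [0,0,4],"yaw": 0,"jaw": 0},
  {"delta_pos": [0,0,4.5],"yaw": 0,"jaw": 0},
  {"delta_pos": [0,0,4.5],"yaw": 0,"jaw": 0},
])

```text
clock: 12.55
eef_pos: [562.0, -178.1, 134.2]
tcp_rot: [-3.141, 0.002, 0.1]
contact_force: [-0.0, 0.9, -0.3]
opening: 0.136
grasp_force: 21.7
```

```bash
python3 - <<'E'
from h import *
p,d,K,E=grab("wrist"); save(p,'w4.png'); np.savez('w4.npz',p=p,d=d,K=K,E=E)
to(561.8,-178.3,96.7,.10)
E
```

```text
delta cm [-0.06 -0.01  3.81] yaw -0.0002 f [ 0.1  0.6 -2.1]
```

View pics/w4.png

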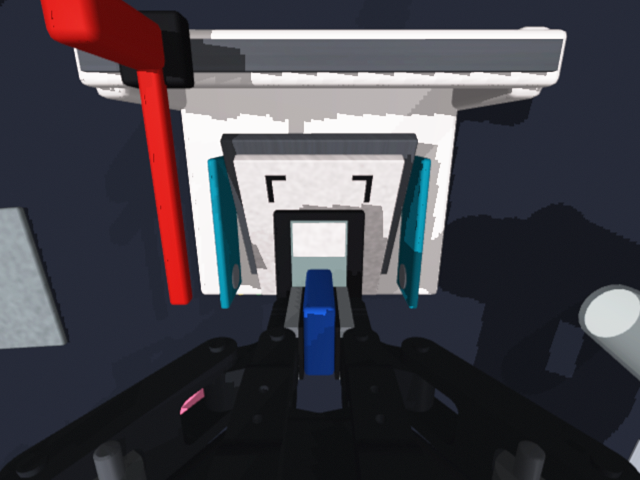

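The carrier is held level with its upper edge at (275–363, 212), between the rails and squared with the marks at (275,188) and (363,188). The guard arm at (165,190) is clear.

Request:
play_rows([
  {"delta_pos": [0,0,0.5],"yaw": 0,"jaw": 0},
  {"delta_pos": [0,0,1],"yaw": 0,"jaw": 0},
  {"delta_pos": [0,0,1.5],"yaw": 0,"jaw": 0},
  {"delta_pos": [0,0,1.8],"yaw": 0,"jaw": 0},
  {"delta_pos": [0,0,2.1],"yaw": 0,"jaw": 0},
  {"delta_pos": [0,0,2.3],"yaw": 0,"jaw": 0},
  {"delta_pos": [0,0,2.3],"yaw": 0,"jaw": 0},
  {"delta_pos": [0,0,2.3],"yaw": 0,"jaw": 0},
])

```text
clock: 13.4
eef_pos: [562.8, -178.5, 112.6]
tcp_rot: [3.141, -0.0, 0.1]
contact_force: [-1.9, -0.5, 2.5]
opening: 0.136
grasp_force: 22.3
```

Request:
play_rows([
  {"delta_pos": [0,0,0.1],"yaw": 0,"jaw": 0},
  {"delta_pos": [0,0,0.2],"yaw": 0,"jaw": 0},
  {"delta_pos": [0,0,0.3],"yaw": 0,"jaw": 0},
  {"delta_pos": [0,0,0.4],"yaw": 0,"jaw": 0},
  {"delta_pos": [0,0,0.5],"yaw": 0,"jaw": 0},
  {"delta_pos": [0,0,0.6],"yaw": 0,"jaw": 0},
  {"delta_pos": [0,0,0.6],"yaw": 0,"jaw": 0},
  {"delta_pos": [0,0,0.6],"yaw": 0,"jaw": 0},
])

```text
clock: 14.2
eef_pos: [562.2, -178.5, 106.3]
tcp_rot: [-3.142, 0.001, 0.1]
contact_force: [-2.5, -0.2, 6.3]
opening: 0.14
grasp_force: 23.0
```

Request:
play_rows([
  {"delta_pos": [0,0,0.1],"yaw": 0,"jaw": 0},
  {"delta_pos": [0,0,0.2],"yaw": 0,"jaw": 0},
  {"delta_pos": [0,0,0.3],"yaw": 0,"jaw": 0},
  {"delta_pos": [0,0,0.4],"yaw": 0,"jaw": 0},
  {"delta_pos": [0,0,0.4],"yaw": 0,"jaw": 0},
  {"delta_pos": [0,0,0.4],"yaw": 0,"jaw": 0},
  {"delta_pos": [0,0,0.4],"yaw": 0,"jaw": 0},
  {"delta_pos": [0,0,0.4],"yaw": 0,"jaw": 0},
])

```text
clock: 15.0
eef_pos: [560.6, -178.6, 102.2]
tcp_rot: [-3.141, 0.004, 0.1]
contact_force: [-8.3, -2.3, 10.5]
opening: 0.137
grasp_force: 24.2
```

```bash
cat > meas.py <<'E'
from h import *
import sys
def fit(q,tol=1.5):
    w=np.ones(len(q),bool); A=np.c_[q[:,:2],np.ones(len(q))]
    for _ in range(10):
        c=np.linalg.lstsq(A[w],q[w,2],rcond=None)[0]; w=abs(A@c-q[:,2])<max(tol,np.median(abs(A@c-q[:,2])))
    return c,w.sum()
s=r.sense(); p,d,K,E=grab("wrist"); save(p,sys.argv[1]+'.png'); np.savez(sys.argv[1]+'.npz',p=p,d=d,K=K,E=E)
W=cloud(d,K,E); hsv=cv2.cvtColor(p,cv2.COLOR_RGB2HSV)
U=np.array([np.cos(.1),np.sin(.1)]); V=np.array([-U[1],U[0]]); C=np.array([578.3,-176.6])
L=np.stack([(W[...,:2]-C)@U,(W[...,:2]-C)@V,W[...,2]-86.6],-1)
def rep(nm,m):
    q=L[m]; q=q[~np.isnan(q[:,0])]
    if len(q)<10: print(nm,len(q)); return
    c,k=fit(q); print(nm,len(q),k,'slope',np.degrees(np.arctan(c[:2])).round(1),'z0',c[2].round(1),'min',q.min(0).round(1),'max',q.max(0).round(1))
dark=(hsv[...,2]<70)&(abs(L[...,1])<24)&(L[...,0]<50)&(L[...,0]>0)&(L[...,2]>L[...,0]*.57-12)&(L[...,2]<45)
rep('frame',dark)
glass=(hsv[...,2]>90)&(abs(L[...,1])<12)&(L[...,0]<36)&(L[...,0]>2)
rep('glass',glass)
plate=(hsv[...,2]>120)&(hsv[...,1]<40)&(abs(L[...,1])>25)&(abs(L[...,1])<37)&(L[...,0]<48)&(L[...,0]>-20)
rep('plate',plate)
b=(hsv[...,0]>100)&(hsv[...,0]<130)&(hsv[...,1]>130)&(abs(L[...,1])<15)&(abs(L[...,0]+15)<40); rep('blue',b)
print(s['eef_pos'].round(1),s['contact_force'].round(1),s['opening'].round(3))
E
python3 meas.py w5
```

```text
frame 2843 2528 slope [ 7.3 -0. ] z0 9.9 min [  0.  -24.   -2.9] max [44.4 24.  19.2]
glass 3273 2256 slope [3.8 0.1] z0 11.6 min [  2.  -12.    6.3] max [36.  12.  15.3]
plate 5890 5854 slope [29.7 -0. ] z0 -7.9 min [-20.  -37.  -20.9] max [48. 37. 21.]
blue 3358 1893 slope [ 5.5 -0.3] z0 49.7 min [-33.8  -6.5  12.2] max [ 0.6  6.6 53.5]Traceback (most recent call last):
  File "meas.py", line 23, in <module>
    print(s['eef_pos'].round(1),s['contact_force'].round(1),s['opening'].round(3))
                                                            ^^^^^^^^^^^^^^^^^^
AttributeError: 'float' object has no attribute 'round'
```

View pics/w5.png

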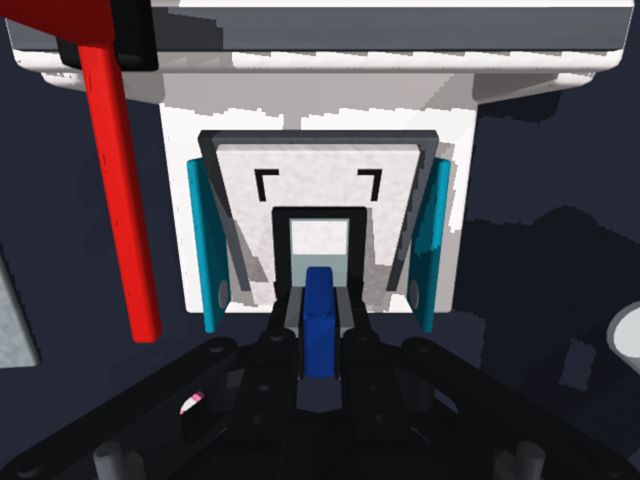

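The carrier has only tilted about 5° and the plate is bottomed out, so its upper edge is still at row 208. The grip is resisting the pivot. I'll ease off and see whether a position-set jaw lowers the grip force so the carrier can turn.

Request:
play_rows([
  {"delta_pos": [0,0,-0.3],"yaw": 0,"jaw": 0},
  {"delta_pos": [0,0,-0.6],"yaw": 0,"jaw": 0},
  {"delta_pos": [0,0,-0.8],"yaw": 0,"jaw": 0},
  {"delta_pos": [0,0,-0.8],"yaw": 0,"jaw": 8},
  {"delta_pos": [0,0,-0.8],"yaw": 0,"jaw": 11},
  {"delta_pos": [0,0,-0.8],"yaw": 0,"jaw": 12},
  {"delta_pos": [0,0,-0.8],"yaw": 0,"jaw": 12},
  {"delta_pos": [0,0,-0.8],"yaw": 0,"jaw": 12},
])

```text
clock: 15.85
eef_pos: [562.6, -178.4, 110.2]
tcp_rot: [-3.141, 0.0, 0.1]
contact_force: [-1.6, 0.3, 1.5]
opening: 0.135
grasp_force: 22.7
```

Request:
play_rows([
  {"delta_pos": [0,0,0],"yaw": 0,"jaw": 12.5},
  {"delta_pos": [0,0,0],"yaw": 0,"jaw": 13},
  {"delta_pos": [0,0,0],"yaw": 0,"jaw": 13},
  {"delta_pos": [0,0,0],"yaw": 0,"jaw": 13},
  {"delta_pos": [0,0,0],"yaw": 0,"jaw": 13},
  {"delta_pos": [0,0,0],"yaw": 0,"jaw": 13},
  {"delta_pos": [0,0,0],"yaw": 0,"jaw": 13},
  {"delta_pos": [0,0,0],"yaw": 0,"jaw": 13},
])

```text
clock: 16.65
eef_pos: [562.6, -178.4, 110.3]
tcp_rot: [3.142, -0.0, 0.1]
contact_force: [-3.3, 0.2, 1.4]
opening: 0.133
grasp_force: 22.7
```

Request:
play_rows([
  {"delta_pos": [0,0,0],"yaw": 0,"jaw": 13.3},
  {"delta_pos": [0,0,0],"yaw": 0,"jaw": 13.4},
  {"delta_pos": [0,0,0],"yaw": 0,"jaw": 13.4},
  {"delta_pos": [0,0,0],"yaw": 0,"jaw": 13.4},
  {"delta_pos": [0,0,0],"yaw": 0,"jaw": 13.4},
  {"delta_pos": [0,0,0],"yaw": 0,"jaw": 13.4},
  {"delta_pos": [0,0,0],"yaw": 0,"jaw": 13.4},
  {"delta_pos": [0,0,0],"yaw": 0,"jaw": 13.4},
])

```text
clock: 17.45
eef_pos: [562.6, -178.4, 110.3]
tcp_rot: [-3.142, -0.0, 0.1]
contact_force: [-2.8, 0.4, -0.2]
opening: 0.136
grasp_force: 22.7
```

Request:
play_rows([
  {"delta_pos": [0,0,0.3],"yaw": 0,"jaw": 13},
  {"delta_pos": [0,0,0.6],"yaw": 0,"jaw": 13},
  {"delta_pos": [0,0,0.6],"yaw": 0,"jaw": 13},
  {"delta_pos": [0,0,0.6],"yaw": 0,"jaw": 14.5},
  {"delta_pos": [0,0,0.6],"yaw": 0,"jaw": 0},
  {"delta_pos": [0,0,0.6],"yaw": 0,"jaw": 0},
  {"delta_pos": [0,0,0.6],"yaw": 0,"jaw": 0},
  {"delta_pos": [0,0,0.6],"yaw": 0,"jaw": 0},
])

```text
clock: 18.25
eef_pos: [562.5, -178.4, 104.2]
tcp_rot: [-3.142, 0.0, 0.1]
contact_force: [-0.3, 0.5, 0.7]
opening: 0.001
grasp_force: 0.0
```

```bash
sed -i "s/s\['opening'\].round(3)/s['opening'],s['grasp_force']/" meas.py; python3 meas.py w6
```

```text
frame 284 282 slope [29.6 -0. ] z0 1.8 min [ 26.2 -24.   15.9] max [40.6 24.  26.2]
glass 3306 3292 slope [29.7 -0. ] z0 1.4 min [  2. -12.   2.] max [36.  12.  22.9]
plate 6275 6244 slope [29.7 -0. ] z0 1.4 min [-20.  -37.  -10.5] max [48.  37.  29.6]
blue 38 27 slope [-10.6   6.9] z0 60.5 min [-27.1  -2.1  54.7] max [-19.7   2.4  66.4]
[ 562.5 -178.4  104.2] [-0.3  0.5  0.7] 0.0011650480399064947 0.0
```

View pics/w6.png

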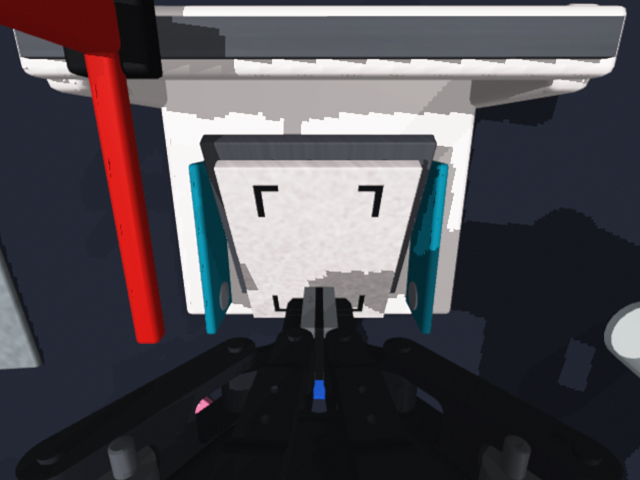

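The carrier slid down off the plate, which is now empty, and blue shows behind the fingers at (318,390). I'll back up and look.

Request:
play_rows([
  {"delta_pos": [0,0,-4],"yaw": 0,"jaw": 0},
  {"delta_pos": [0,0,-8],"yaw": 0,"jaw": 0},
  {"delta_pos": [-2,0,-12],"yaw": 0,"jaw": 0},
  {"delta_pos": [-5,0,-14],"yaw": 0,"jaw": 0},
  {"delta_pos": [-9,0,-14],"yaw": 0,"jaw": 0},
  {"delta_pos": [-11,0,-14],"yaw": 0,"jaw": 40},
  {"delta_pos": [-11,0,-14],"yaw": 0,"jaw": 40},
  {"delta_pos": [-11,0,-14],"yaw": 0,"jaw": 40},
])

```text
clock: 19.1
eef_pos: [453.7, -189.6, 244.7]
tcp_rot: [3.141, -0.001, 0.099]
contact_force: [0.9, 0.7, 0.7]
opening: 0.397
grasp_force: 0.0
```

```bash
python3 - <<'E'
from h import *
s=r.sense(); print(s['eef_pos'],s['clock'])
p,d,K,E=grab("wrist"); save(p,'w7.png'); np.savez('w7.npz',p=p,d=d,K=K,E=E); W=cloud(d,K,E)
hsv=cv2.cvtColor(p,cv2.COLOR_RGB2HSV)
b=(hsv[...,0]>100)&(hsv[...,0]<130)&(hsv[...,1]>130)&(W[...,0]>300)&(W[...,0]<640)&(W[...,1]<-80)
n,l,st,ce=cv2.connectedComponentsWithStats(b.astype(np.uint8))
for i in range(1,n):
    if st[i,4]>30: print(st[i],np.nanmean(W[l==i],0).round(1),np.nanmin(W[l==i],0).round(1),np.nanmax(W[l==i],0).round(1))
E
```

```text
[ 453.6653635  -189.56509182  244.6902921 ] 19.1
[313 155  14  50 621] [ 488.3 -186.6   58.9] [ 453.3 -196.3   -1.5] [ 511.5 -179.2   73.5]
```

View pics/w7.png

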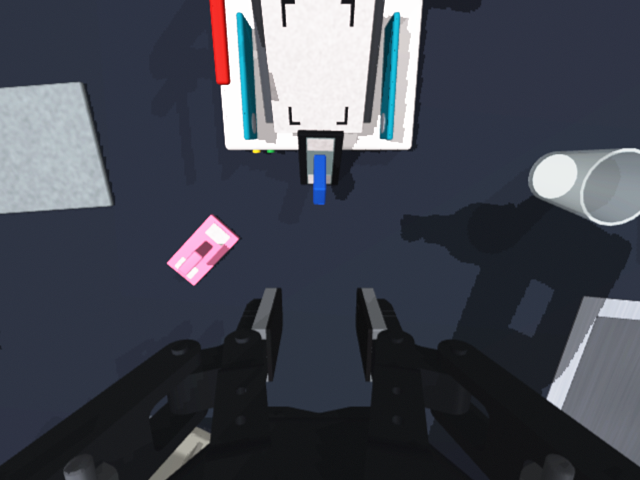

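The carrier is leaning on the reader's front, still in line and centred at (320,165), with its lower end on the bench. I'll measure its tilt, since it may be possible to grasp it already tilted.

```bash
python3 - <<'E'
from h import *
f=np.load('w7.npz'); p,d,K,E=f['p'],f['d'],f['K'],f['E']; W=cloud(d,K,E); hsv=cv2.cvtColor(p,cv2.COLOR_RGB2HSV)
U=np.array([np.cos(.1),np.sin(.1)]); V=np.array([-U[1],U[0]]); C=np.array([578.3,-176.6])
L=np.stack([(W[...,:2]-C)@U,(W[...,:2]-C)@V,W[...,2]],-1)
print('colour column u,z profile at cols')
for c in (303,309,333,340):
    print(c,[tuple(L[v,c].round(0)) for v in range(128,196,6)])
for v in range(150,210,6): print(v,L[v,320].round(0),hsv[v,320])
q=L[134:182][:,300:343].reshape(-1,3); hh=hsv[134:182][:,300:343].reshape(-1,3)
m=~((hh[:,0]>100)&(hh[:,1]>130)&(hh[:,2]>100)); q=q[m]; w=np.ones(len(q),bool)
A=np.c_[q[:,:2],np.ones(len(q))]
for _ in range(20):
    c=np.linalg.lstsq(A[w],q[w,2],rcond=None)[0]; e=abs(A@c-q[:,2]); w=e<max(1.5,np.percentile(e,60))
print(c,w.sum(),len(q),np.degrees(np.arctan(c[:2])),q[w].min(0),q[w].max(0))
E
```

```text
colour column u,z profile at cols
303 [(np.float64(-43.0), np.float64(14.0), np.float64(63.0)), (np.float64(-48.0), np.float64(14.0), np.float64(68.0)), (np.float64(-54.0), np.float64(14.0), np.float64(60.0)), (np.float64(-59.0), np.float64(14.0), np.float64(55.0)), (np.float64(-65.0), np.float64(15.0), np.float64(49.0)), (np.float64(-71.0), np.float64(15.0), np.float64(41.0)), (np.float64(-77.0), np.float64(16.0), np.float64(33.0)), (np.float64(-84.0), np.float64(16.0), np.float64(25.0)), (np.float64(-91.0), np.float64(17.0), np.float64(17.0)), (np.float64(-99.0), np.float64(17.0), np.float64(8.0)), (np.float64(-107.0), np.float64(18.0), np.float64(0.0)), (np.float64(-113.0), np.float64(18.0), np.float64(1.0))]
309 [(np.float64(-43.0), np.float64(8.0), np.float64(63.0)), (np.float64(-48.0), np.float64(8.0), np.float64(67.0)), (np.float64(-54.0), np.float64(9.0), np.float64(62.0)), (np.float64(-59.0), np.float64(9.0), np.float64(57.0)), (np.float64(-65.0), np.float64(9.0), np.float64(49.0)), (np.float64(-71.0), np.float64(9.0), np.float64(42.0)), (np.float64(-77.0), np.float64(10.0),
[... 1950 characters left out ...]
 [-100.   -1.   69.] [110 222 193]
198 [-107.   -2.   61.] [110 220 191]
204 [-125.   -2.   -0.] [111 195 166]
 ** On entry to DLASCL parameter number  4 had an illegal value
 ** On entry to DLASCL parameter number  4 had an illegal valueTraceback (most recent call last):
  File "<stdin>", line 13, in <module>
    x, resids, rank, s = _umath_linalg.lstsq(a, b, rcond,
                         ~~~~~~~~~~~~~~~~~~~^^^^^^^^^^^^^
                                             signature=signature)
                                             ^^^^^^^^^^^^^^^^^^^^
    raise LinAlgError("SVD did not converge in Linear Least Squares")
numpy.linalg.LinAlgError: SVD did not converge in Linear Least Squares
```

```bash
python3 - <<'E'
from h import *
to(483.5,-187.8,34.5,.10)
E
```

```text
delta cm [ 2.91  0.11 21.01] yaw -0.0004 f [ 0.1 -0.1  0.3]
```

Request:
play_rows([
  {"delta_pos": [1,0.1,3],"yaw": 0,"jaw": 40},
  {"delta_pos": [2,0.1,6],"yaw": 0,"jaw": 40},
  {"delta_pos": [2.9,0.1,10],"yaw": 0,"jaw": 40},
  {"delta_pos": [2.9,0.1,14],"yaw": 0,"jaw": 40},
  {"delta_pos": [2.9,0.1,17],"yaw": 0,"jaw": 40},
  {"delta_pos": [2.9,0.1,19],"yaw": 0,"jaw": 40},
  {"delta_pos": [2.9,0.1,21],"yaw": 0,"jaw": 40},
  {"delta_pos": [2.9,0.1,21],"yaw": 0,"jaw": 40},
])

```text
clock: 19.95
eef_pos: [481.5, -186.6, 31.5]
tcp_rot: [-3.139, 0.004, 0.1]
contact_force: [0.5, 1.0, 0.5]
opening: 0.403
grasp_force: 0.0
```

Request:
play_rows([
  {"delta_pos": [0,0,0],"yaw": 0,"jaw": 40},
  {"delta_pos": [0,0,0],"yaw": 0,"jaw": 0},
  {"delta_pos": [0,0,0],"yaw": 0,"jaw": 0},
  {"delta_pos": [0,0,0],"yaw": 0,"jaw": 0},
  {"delta_pos": [0,0,0],"yaw": 0,"jaw": 0},
  {"delta_pos": [0,0,0],"yaw": 0,"jaw": 0},
  {"delta_pos": [0,0,0],"yaw": 0,"jaw": 0},
  {"delta_pos": [0,0,0],"yaw": 0,"jaw": 0},
], grip_force=20)

```text
clock: 20.75
eef_pos: [483.0, -187.7, 35.1]
tcp_rot: [3.141, -0.002, 0.1]
contact_force: [0.2, -0.7, 6.6]
opening: 0.138
grasp_force: 27.6
```

Request:
play_rows([
  {"delta_pos": [-1,0,-1],"yaw": 0,"jaw": 0},
  {"delta_pos": [-2,0,-3],"yaw": 0,"jaw": 0},
  {"delta_pos": [-4,0,-5],"yaw": 0,"jaw": 0},
  {"delta_pos": [-6,0,-8],"yaw": 0,"jaw": 0},
  {"delta_pos": [-8,0,-11],"yaw": 0,"jaw": 0},
  {"delta_pos": [-8,0,-13],"yaw": 0,"jaw": 0},
  {"delta_pos": [-8,0,-13],"yaw": 0,"jaw": 0},
  {"delta_pos": [-8,0,-13],"yaw": 0,"jaw": 0},
])

```text
clock: 21.55
eef_pos: [402.0, -195.4, 164.4]
tcp_rot: [3.141, -0.0, 0.1]
contact_force: [0.1, 0.8, -1.4]
opening: 0.135
grasp_force: 26.6
```

```bash
python3 - <<'E'
from h import *
f=np.load('top.npz'); W=cloud(f['d'],f['K'],f['E']); hsv=cv2.cvtColor(f['p'],cv2.COLOR_RGB2HSV)
m=(W[...,0]>380)&(W[...,0]<570)&(W[...,1]>30)&(W[...,1]<360)&(hsv[...,2]>100)&(hsv[...,1]<60)
n,l,st,ce=cv2.connectedComponentsWithStats(m.astype(np.uint8)); i=1+np.argmax(st[1:,4])
print('mat',cv2.minAreaRect(W[l==i][:,:2].astype(np.float32)),np.nanmedian(W[l==i][:,2]))
# tilt in hand
s=r.sense(); p,d,K,E=grab("wrist"); save(p,'w8.png'); W=cloud(d,K,E); hsv=cv2.cvtColor(p,cv2.COLOR_RGB2HSV)
U=np.array([np.cos(.1),np.sin(.1)]); V=np.array([-U[1],U[0]]); T=s['eef_pos']; print(T)
L=np.stack([(W[...,:2]-T[:2])@U,(W[...,:2]-T[:2])@V,W[...,2]-T[2]],-1)
m=(L[...,0]>13)&(L[...,0]<60)&(abs(L[...,1])<24)&(L[...,2]>-40)&(L[...,2]<60)&~((hsv[...,0]>100)&(hsv[...,0]<130)&(hsv[...,1]>130)&(hsv[...,2]>100))
q=L[m]; A=np.c_[q[:,0],q[:,1],np.ones(len(q))]; w=np.ones(len(q),bool)
for _ in range(10):
    c=np.linalg.lstsq(A[w],q[w,2],rcond=None)[0]; e=abs(A@c-q[:,2]); w=e<max(1.5,np.median(e))
print(len(q),w.sum(),c,np.degrees(np.arctan(c[0])),q[w].min(0),q[w].max(0))
E
```

```text
mat ((470.4871520996094, 199.74349975585938), (130.1533203125, 294.4764404296875), 9.632776260375977) 5.9412158441271
[ 401.9793903  -195.42044283  164.42012641]
6510 3956 [ 1.10132537e+00  9.97398016e-04 -1.88246983e+01] 47.76064937504718 [ 13.03408848 -20.22534766  -5.73192865] [47.91759167 21.30019832 33.56591528]
```

```bash
python3 - <<'E'
from h import *
to(406.6,97.6,120,.165)
E
```

```text
delta cm [  3.4  -29.08   4.38] yaw -0.0652 f [ 0.2  0.3 -0.6]
```

Request:
play_rows([
  {"delta_pos": [0.5,-4.3,0],"yaw": -0.03,"jaw": 0},
  {"delta_pos": [1,-8.6,0],"yaw": -0.065,"jaw": 0},
  {"delta_pos": [1.5,-12.9,0],"yaw": -0.065,"jaw": 0},
  {"delta_pos": [2,-17.2,0],"yaw": -0.065,"jaw": 0},
  {"delta_pos": [2.5,-21.5,0],"yaw": -0.065,"jaw": 0},
  {"delta_pos": [3,-25.8,1.5],"yaw": -0.065,"jaw": 0},
  {"delta_pos": [3.4,-29.1,4],"yaw": -0.065,"jaw": 0},
  {"delta_pos": [3.4,-29.1,6],"yaw": -0.065,"jaw": 0},
])

```text
clock: 22.4
eef_pos: [406.6, 100.7, 102.3]
tcp_rot: [-3.141, 0.001, 0.169]
contact_force: [0.3, 0.3, -1.2]
opening: 0.139
grasp_force: 26.6
```

Request:
play_rows([
  {"delta_pos": [0,0,1.5],"yaw": 0,"jaw": 0},
  {"delta_pos": [0,0,3],"yaw": 0,"jaw": 0},
  {"delta_pos": [0,0,4.5],"yaw": 0,"jaw": 0},
  {"delta_pos": [0,0,6],"yaw": 0,"jaw": 0},
  {"delta_pos": [0,0,6.7],"yaw": 0,"jaw": 0},
  {"delta_pos": [0,0,6.7],"yaw": 0,"jaw": 0},
  {"delta_pos": [0,0,6.7],"yaw": 0,"jaw": 0},
  {"delta_pos": [0,0,6.7],"yaw": 0,"jaw": 0},
])

```text
clock: 23.2
eef_pos: [407.4, 97.5, 37.4]
tcp_rot: [-3.142, 0.0, 0.165]
contact_force: [0.9, 0.1, -1.3]
opening: 0.133
grasp_force: 26.6
```

```bash
python3 - <<'E'
from h import *
to(406.6,97.6,34,.165)
E
```

```text
delta cm [-0.07 -0.02  0.34] yaw -0.0001 f [ 0.9  0.1 -1.3]
```

Request:
play_rows([
  {"delta_pos": [0,0,0.3],"yaw": 0,"jaw": 0},
  {"delta_pos": [0.5,0,0.3],"yaw": 0,"jaw": 0},
  {"delta_pos": [1,0,0.3],"yaw": 0,"jaw": 0},
  {"delta_pos": [1.4,0,0.3],"yaw": 0,"jaw": 0},
  {"delta_pos": [1.8,0,0.3],"yaw": 0,"jaw": 0},
  {"delta_pos": [2.2,0,0.3],"yaw": 0,"jaw": 0},
  {"delta_pos": [2.5,0,0.3],"yaw": 0,"jaw": 0},
  {"delta_pos": [2.5,0,0.3],"yaw": 0,"jaw": 0},
])

```text
clock: 24.0
eef_pos: [430.8, 101.3, 34.0]
tcp_rot: [3.141, 0.003, 0.165]
contact_force: [-3.9, -1.1, 1.6]
opening: 0.137
grasp_force: 27.5
```

```bash
cat > tilt.py <<'E'
from h import *
import sys
s=r.sense(); p,d,K,E=grab("wrist"); save(p,sys.argv[1]+'.png'); W=cloud(d,K,E); hsv=cv2.cvtColor(p,cv2.COLOR_RGB2HSV)
y=s['tcp_rot'][2]; U=np.array([np.cos(y),np.sin(y)]); V=np.array([-U[1],U[0]]); T=s['eef_pos']; print(T.round(1),s['contact_force'].round(1),s['grasp_force'])
L=np.stack([(W[...,:2]-T[:2])@U,(W[...,:2]-T[:2])@V,W[...,2]-T[2]],-1)
m=(L[...,0]>13)&(L[...,0]<50)&(abs(L[...,1])<18)&(L[...,2]>-13)&(L[...,2]<45)&~((hsv[...,0]>100)&(hsv[...,0]<130)&(hsv[...,1]>130)&(hsv[...,2]>100))
q=L[m]; A=np.c_[q[:,0],q[:,1],np.ones(len(q))]; w=np.ones(len(q),bool)
for _ in range(10):
    c=np.linalg.lstsq(A[w],q[w,2],rcond=None)[0]; e=abs(A@c-q[:,2]); w=e<max(1.5,np.median(e))
th=np.arctan(c[0]); top=q[w][np.argsort(q[w][:,0])[-20:]].mean(0)
print(len(q),w.sum(),c.round(3),'tilt',np.degrees(th).round(1),'h',((19-c[2])*np.cos(th)+6).round(1),'along top',(top[0]*np.cos(th)+(top[2]-19)*np.sin(th)).round(1),top)
E
python3 tilt.py w9
```

```text
[430.8 101.3  34. ] [-3.9 -1.1  1.6] 27.537633776664734
6014 4804 [ 7.5000e-01  3.0000e-03 -1.1136e+01] tilt 36.9 h 30.1 along top 40.8 [47.55755528 -4.48271557 23.60108665]
```

Request:
play_rows([
  {"delta_pos": [0.15,0,0],"yaw": 0,"jaw": 0},
  {"delta_pos": [0.3,0,0],"yaw": 0,"jaw": 0},
  {"delta_pos": [0.45,0,0],"yaw": 0,"jaw": 0},
  {"delta_pos": [0.6,0,0],"yaw": 0,"jaw": 0},
  {"delta_pos": [0.6,0,0],"yaw": 0,"jaw": 0},
  {"delta_pos": [0.6,0,0],"yaw": 0,"jaw": 0},
  {"delta_pos": [0.6,0,0],"yaw": 0,"jaw": 0},
  {"delta_pos": [0.6,0,0],"yaw": 0,"jaw": 0},
])

```text
clock: 24.85
eef_pos: [438.1, 102.6, 34.3]
tcp_rot: [-3.142, -0.0, 0.165]
contact_force: [-3.6, -2.0, 1.8]
opening: 0.134
grasp_force: 27.8
```

```bash
python3 tilt.py w10
```

```text
[438.1 102.6  34.3] [-3.6 -2.   1.8] 27.75197446346283
5898 4905 [ 6.210e-01  1.000e-03 -8.663e+00] tilt 31.8 h 29.5 along top 40.1 [46.95510476  0.6424848  19.44153256]
```

Request:
play_rows([
  {"delta_pos": [0.1,0,0],"yaw": 0,"jaw": 0},
  {"delta_pos": [0.2,0,0],"yaw": 0,"jaw": 0},
  {"delta_pos": [0.2,0,0],"yaw": 0,"jaw": 0},
  {"delta_pos": [0.2,0,0],"yaw": 0,"jaw": 0},
  {"delta_pos": [0.2,0,-0.6],"yaw": 0,"jaw": 0},
  {"delta_pos": [0.2,0,-3],"yaw": 0,"jaw": 0},
  {"delta_pos": [0.2,0,-6],"yaw": 0,"jaw": 0},
  {"delta_pos": [0.2,0,-10],"yaw": 0,"jaw": 0},
])

```text
clock: 25.7
eef_pos: [440.3, 103.0, 135.2]
tcp_rot: [-3.142, -0.001, 0.165]
contact_force: [0.8, 0.5, -1.0]
opening: 0.137
grasp_force: 27.3
```

Request:
play_rows([
  {"delta_pos": [0,0,-2],"yaw": 0,"jaw": 0},
  {"delta_pos": [0,0,-4],"yaw": 0,"jaw": 0},
  {"delta_pos": [0,0,-5],"yaw": 0,"jaw": 0},
  {"delta_pos": [0,0,-5],"yaw": 0,"jaw": 0},
  {"delta_pos": [0,0,-5],"yaw": 0,"jaw": 0},
  {"delta_pos": [0,0,-5],"yaw": 0,"jaw": 0},
  {"delta_pos": [0,0,-5],"yaw": 0,"jaw": 0},
  {"delta_pos": [0,0,-5],"yaw": 0,"jaw": 0},
])

```text
clock: 26.5
eef_pos: [439.6, 102.8, 183.6]
tcp_rot: [3.142, 0.001, 0.165]
contact_force: [-0.3, -0.2, -1.4]
opening: 0.133
grasp_force: 27.4
```

```bash
python3 tilt.py w11; python3 -c "
from h import *
to(562,-178,190,.1)"
```

```text
[439.6 102.8 183.6] [-0.3 -0.2 -1.4] 27.418878972530365
5900 4943 [ 5.910e-01  1.000e-03 -8.069e+00] tilt 30.6 h 29.3 along top 40.3 [46.91222709 -1.67634842 18.82212638]
delta cm [ 7.46 29.71 -0.64] yaw 0.0648 f [ 0.5 -0.1 -0.7]
```

Request:
play_rows([
  {"delta_pos": [0.9,3.9,0],"yaw": 0.03,"jaw": 0},
  {"delta_pos": [1.8,7.8,-0.5],"yaw": 0.065,"jaw": 0},
  {"delta_pos": [2.7,11.7,-0.5],"yaw": 0.065,"jaw": 0},
  {"delta_pos": [3.6,15.6,-0.5],"yaw": 0.065,"jaw": 0},
  {"delta_pos": [4.5,19.5,-0.5],"yaw": 0.065,"jaw": 0},
  {"delta_pos": [5.4,23.4,-0.5],"yaw": 0.065,"jaw": 0},
  {"delta_pos": [6.3,27,-0.5],"yaw": 0.065,"jaw": 0},
  {"delta_pos": [6.7,29.7,-0.5],"yaw": 0.065,"jaw": 0},
])

```text
clock: 27.35
eef_pos: [555.6, -181.3, 188.9]
tcp_rot: [3.141, -0.0, 0.099]
contact_force: [1.1, -0.0, -0.7]
opening: 0.138
grasp_force: 27.4
```

Request:
play_rows([
  {"delta_pos": [0,0,0],"yaw": 0,"jaw": 0},
  {"delta_pos": [0,0,1.5],"yaw": 0,"jaw": 0},
  {"delta_pos": [0,0,3.5],"yaw": 0,"jaw": 0},
  {"delta_pos": [0,0,5.5],"yaw": 0,"jaw": 0},
  {"delta_pos": [0,0,7.3],"yaw": 0,"jaw": 0},
  {"delta_pos": [0,0,7.3],"yaw": 0,"jaw": 0},
  {"delta_pos": [0,0,7.3],"yaw": 0,"jaw": 0},
  {"delta_pos": [0,0,7.3],"yaw": 0,"jaw": 0},
])

```text
clock: 28.15
eef_pos: [555.1, -178.7, 117.0]
tcp_rot: [3.141, -0.001, 0.1]
contact_force: [0.3, -0.7, -0.1]
opening: 0.136
grasp_force: 27.3
```

```bash
python3 tilt.py w12; python3 meas.py w13; python3 -c "
from h import *
to(564.6,-178,93.5,.1)"
```

```text
[ 555.1 -178.7  117. ] [ 0.3 -0.7 -0.1] 27.343641221523285
5905 4945 [ 5.960e-01  1.000e-03 -8.086e+00] tilt 30.8 h 29.3 along top 40.1 [46.77985719 -1.03971369 18.78905334]
frame 1304 652 slope [-25.7   0.1] z0 43.2 min [  0.  -24.   16.8] max [40.3 24.  45. ]
glass 3735 1867 slope [-38.5  -0.9] z0 45.5 min [  2.  -12.   10.8] max [36.  12.  49.2]
plate 5307 5269 slope [29.7 -0. ] z0 1.5 min [-20.  -37.  -10.6] max [47.8 37.  30. ]
blue 3467 1993 slope [-57.3   1.9] z0 35.3 min [-45.5  -6.5  35.8] max [-0.8  6.7 70.3]
[ 555.2 -178.9  117.1] [-0.2  0.7 -0.8] 0.13576684437923459 27.34354466199875
delta cm [ 0.93 -0.01  2.37] yaw 0.0001 f [ 0.2 -0.5 -0.7]
```

View pics/w12.png

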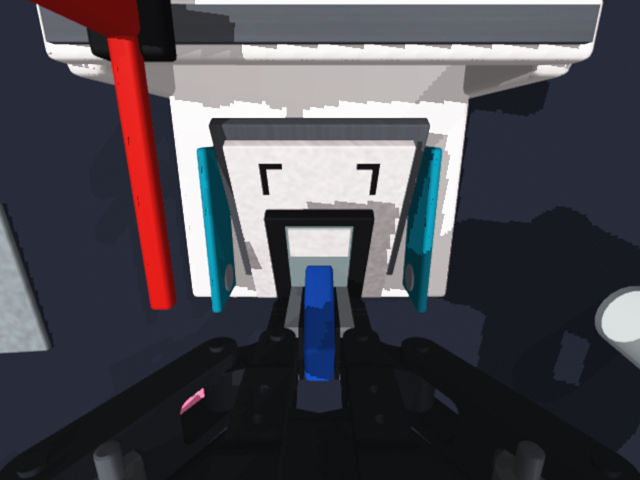

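The carrier is tilted to 30.8° and square with the plate. Its top edge at (265–373, 211) is centred between the marks at (261–379, 165).

Request:
play_rows([
  {"delta_pos": [0.2,0,0.5],"yaw": 0,"jaw": 0},
  {"delta_pos": [0.4,0,1.0],"yaw": 0,"jaw": 0},
  {"delta_pos": [0.6,0,1.5],"yaw": 0,"jaw": 0},
  {"delta_pos": [0.8,0,1.9],"yaw": 0,"jaw": 0},
  {"delta_pos": [0.9,0,2.1],"yaw": 0,"jaw": 0},
  {"delta_pos": [0.9,0,2.1],"yaw": 0,"jaw": 0},
  {"delta_pos": [0.9,0,2.1],"yaw": 0,"jaw": 0},
  {"delta_pos": [0.9,0,2.1],"yaw": 0,"jaw": 0},
])

```text
clock: 29.05
eef_pos: [563.3, -178.1, 95.3]
tcp_rot: [-3.141, 0.001, 0.1]
contact_force: [-1.5, -0.1, -0.0]
opening: 0.135
grasp_force: 27.5
```

```bash
cat > edge.py <<'E'
from h import *
import sys
# in-plane position of carrier top edge relative to upper marks, same picture; plane measured here
s=r.sense(); p,d,K,E=grab("wrist"); np.savez(sys.argv[1]+'.npz',p=p,d=d,K=K,E=E); save(p,sys.argv[1]+'.png')
W=cloud(d,K,E); U=np.array([np.cos(.1),np.sin(.1)]); V=np.array([-U[1],U[0]]); C=np.array([578.3,-176.6])
L=np.stack([(W[...,:2]-C)@U,(W[...,:2]-C)@V,W[...,2]-86.6],-1)
th=np.radians(29.7); X=L[...,0]*np.cos(th)+L[...,2]*np.sin(th); N=-L[...,0]*np.sin(th)+L[...,2]*np.cos(th); Y=L[...,1]
g=cv2.cvtColor(p,cv2.COLOR_RGB2GRAY); rows=np.arange(480)[:,None]
on=(abs(Y)<36)&(X>25)&(X<53)&(abs(N)<25)
pl=on&(abs(Y)>28)&(g>100); n0=np.nanmedian(N[pl]); print('plate N',n0)
top=(abs(Y)<20)&(X>15)&(X<36)&(N<40)&(N>n0+2.5); print('carrier top N-plate',np.nanpercentile((N-n0)[top],[10,50,90]).round(1),'by X:',[(a,np.nanmedian((N-n0)[top&(abs(X-a)<2)]).round(1)) for a in (18,24,30,34)])
hi=on&(g<80)
mk=hi&(abs(N-n0)<2.0)&(X>43.5); n,l,st,ce=cv2.connectedComponentsWithStats(mk.astype(np.uint8))
for i in range(1,n):
    if st[i,4]>8: q=l==i; print('mark',st[i],'Xmax',np.nanmax(X[q]).round(1),'Y',np.nanmin(Y[q]).round(1),np.nanmax(Y[q]).round(1))
fr=(g<80)&(abs(Y)<27)&(X>10)&(X<46)&(N>n0+2.5)&(N<n0+40); print('frame Xmax',np.nanpercentile(X[fr],99).round(1),'Y',np.nanpercentile(Y[fr],[1,99]).round(1))
a=fr&(Y>17); b=fr&(Y<-17); print('Xmax by side',np.nanmax(X[a]) if a.any() else '',np.nanmax(X[b]) if b.any() else '')
print(s['eef_pos'].round(1),s['contact_force'].round(1),s['clock'])
E
python3 edge.py w14; python3 tilt.py w15
```

```text
plate N 0.46547384755789345
carrier top N-plate [7.4 8.3 9.8] by X: [(18, np.float64(8.2)), (24, np.float64(8.2)), (30, np.float64(8.4)), (34, np.float64(8.4))]
mark [250 190  26  10 172] Xmax 48.3 Y 16.6 26.2
mark [361 190  26  10 166] Xmax 48.4 Y -25.5 -15.8
frame Xmax 41.0 Y [-20.1  20.3]
Xmax by side 41.32505776969612 41.02114713342557
[ 563.3 -178.1   95.3] [-1.5 -0.1 -0. ] 29.05
[ 563.4 -178.1   95.3] [-1.2  0.5  0. ] 27.535189390182495
6357 4920 [ 5.900e-01  1.000e-03 -8.139e+00] tilt 30.5 h 29.4 along top 40.0 [46.76155836 -3.53172039 18.42566419]
```

Request:
play_rows([
  {"delta_pos": [0.12,-0.02,-0.06],"yaw": 0,"jaw": 0},
  {"delta_pos": [0.22,-0.02,-0.12],"yaw": 0,"jaw": 0},
  {"delta_pos": [0.22,-0.02,-0.12],"yaw": 0,"jaw": 0},
  {"delta_pos": [0.29,-0.02,0.0],"yaw": 0,"jaw": 0},
  {"delta_pos": [0.36,-0.02,0.12],"yaw": 0,"jaw": 0},
  {"delta_pos": [0.42,-0.02,0.22],"yaw": 0,"jaw": 0},
  {"delta_pos": [0.46,-0.02,0.3],"yaw": 0,"jaw": 0},
  {"delta_pos": [0.46,-0.02,0.3],"yaw": 0,"jaw": 0},
])

```text
clock: 29.95
eef_pos: [568.6, -177.6, 92.4]
tcp_rot: [3.141, -0.001, 0.1]
contact_force: [-0.5, -0.2, 3.2]
opening: 0.136
grasp_force: 28.0
```

```bash
python3 edge.py w16; python3 tilt.py w17
```

```text
plate N -4.585408661952124
carrier top N-plate [ 7.5 10.2 41. ] by X: [(18, np.float64(21.5)), (24, np.float64(8.5)), (30, np.float64(8.3)), (34, np.float64(8.4))]
mark [251 197  26   9 147] Xmax 48.3 Y 16.6 26.3
mark [361 197  25   9 146] Xmax 47.7 Y -25.2 -15.9
frame Xmax 44.0 Y [-20.   20.4]
Xmax by side 44.648905640667394 44.57653089742856
[ 568.6 -177.6   92.4] [-0.5 -0.2  3.2] 29.95
[ 568.5 -177.5   92.5] [-1.1 -0.1  3.9] 28.037031590938568
6355 4913 [ 5.910e-01  2.000e-03 -8.115e+00] tilt 30.6 h 29.3 along top 39.9 [46.67780993 -4.51062328 18.397535  ]
```

```bash
python3 - <<'E'
from h import *
def an(fn,T,nm):
    f=np.load(fn); p,d,K,E=f['p'],f['d'],f['K'],f['E']; W=cloud(d,K,E); hsv=cv2.cvtColor(p,cv2.COLOR_RGB2HSV)
    U=np.array([np.cos(.1),np.sin(.1)]); V=np.array([-U[1],U[0]]); T=np.array(T)
    L=np.stack([(W[...,:2]-T[:2])@U,(W[...,:2]-T[:2])@V,W[...,2]-T[2]],-1)
    base=(L[...,0]>13)&(L[...,0]<41)&(L[...,2]>-20)&(L[...,2]<30)
    for k,m in {'sideframe':base&(abs(abs(L[...,1])-17.5)<2.2)&(hsv[...,2]<80),'glass':base&(abs(L[...,1])<10)&(hsv[...,2]>90)&(hsv[...,1]<90),'all':base&(abs(L[...,1])<18)}.items():
        q=L[m]; A=np.c_[q[:,0],q[:,1],np.ones(len(q))]; w=np.ones(len(q),bool)
        for _ in range(10):
            c=np.linalg.lstsq(A[w],q[w,2],rcond=None)[0]; e=abs(A@c-q[:,2]); w=e<max(1.2,np.median(e))
        print(nm,k,len(q),w.sum(),np.degrees(np.arctan(c[0])).round(2),'N0',(c[2]*np.cos(np.arctan(c[0]))).round(2))
    m=(L[...,0]>10)&(L[...,0]<50)&(abs(abs(L[...,1])-31)<4)&(hsv[...,2]>100)&(hsv[...,1]<60)
    q=L[m]; c=np.linalg.lstsq(np.c_[q[:,0],q[:,1],np.ones(len(q))],q[:,2],rcond=None)[0]
    print('  plate',len(q),np.degrees(np.arctan(c[0])).round(2),'N0',(c[2]*np.cos(np.arctan(c[0]))).round(2))
an('w4.npz',[562,-178.2,134.5],'flat'); an('w14.npz',[563.3,-178.1,95.3],'hover'); an('w16.npz',[568.6,-177.6,92.4],'press')
E
```

```text
flat sideframe 1081 1033 0.05 N0 -7.91
flat glass 2159 2032 1.04 N0 -7.51
flat all 5347 3851 0.06 N0 -7.36
  plate 1781 29.75 N0 -48.17
hover sideframe 1032 1027 31.18 N0 -7.83
hover glass 1989 1962 32.13 N0 -7.49
hover all 4791 3575 32.11 N0 -7.69
  plate 2647 29.75 N0 -14.6
press sideframe 1033 1020 30.93 N0 -7.62
press glass 2001 1964 32.22 N0 -7.43
press all 4792 3570 32.26 N0 -7.66
  plate 2645 29.6 N0 -14.39
```

Request:
play_rows([
  {"delta_pos": [-0.2,0,-0.35],"yaw": 0,"jaw": 0},
  {"delta_pos": [-0.55,0,-0.15],"yaw": 0,"jaw": 0},
  {"delta_pos": [-0.4,0,0.12],"yaw": 0,"jaw": 0},
  {"delta_pos": [-0.24,0,0.39],"yaw": 0,"jaw": 0},
  {"delta_pos": [-0.15,0,0.34],"yaw": 0,"jaw": 0},
  {"delta_pos": [-0.06,0,0.29],"yaw": 0,"jaw": 0},
  {"delta_pos": [0.04,0,0.23],"yaw": 0,"jaw": 0},
  {"delta_pos": [0.04,0,0.23],"yaw": 0,"jaw": 0},
])

```text
clock: 30.85
eef_pos: [567.6, -177.2, 89.5]
tcp_rot: [-3.141, 0.002, 0.1]
contact_force: [-4.9, -0.4, 2.0]
opening: 0.139
grasp_force: 27.9
```

```bash
cat > fl.py <<'E'
from h import *
import sys
s=r.sense(); T=s['eef_pos']; f=np.load(sys.argv[1]); p,d,K,E=f['p'],f['d'],f['K'],f['E']; W=cloud(d,K,E); hsv=cv2.cvtColor(p,cv2.COLOR_RGB2HSV)
U=np.array([np.cos(.1),np.sin(.1)]); V=np.array([-U[1],U[0]])
L=np.stack([(W[...,:2]-T[:2])@U,(W[...,:2]-T[:2])@V,W[...,2]-T[2]],-1)
base=(L[...,0]>13)&(L[...,0]<41)&(L[...,2]>-20)&(L[...,2]<30)
def ft(m):
    q=L[m]; A=np.c_[q[:,0],q[:,1],np.ones(len(q))]; w=np.ones(len(q),bool)
    for _ in range(10):
        c=np.linalg.lstsq(A[w],q[w,2],rcond=None)[0]; e=abs(A@c-q[:,2]); w=e<max(1.2,np.median(e))
    return c
a=ft(base&(abs(abs(L[...,1])-17.5)<2.2)&(hsv[...,2]<80)); b=ft((L[...,0]>10)&(L[...,0]<50)&(abs(abs(L[...,1])-31)<4)&(hsv[...,2]>100)&(hsv[...,1]<60))
print('tilt carrier',np.degrees(np.arctan(a[:2])).round(2),'plate',np.degrees(np.arctan(b[:2])).round(2),'top-plate normal gap at u=15,38:',[((a-b)@[u,0,1]*.869).round(2) for u in (15,38)])
E
python3 edge.py w18; python3 fl.py w18.npz
```

```text
plate N -5.774579786093966
carrier top N-plate [ 6.1  7.1 42.1] by X: [(18, np.float64(33.5)), (24, np.float64(7.3)), (30, np.float64(7.0)), (34, np.float64(6.9))]
mark [251 194  26   9 150] Xmax 48.0 Y 16.7 26.3
mark [363 194  26   9 150] Xmax 47.7 Y -25.5 -15.8
frame Xmax 41.2 Y [-19.6  20.8]
Xmax by side 41.76652493285208 41.56681912102291
[ 567.6 -177.2   89.5] [-4.9 -0.4  2. ] 30.85
tilt carrier [3.009e+01 2.000e-02] plate [29.7  -0.03] top-plate normal gap at u=15,38: [np.float64(6.07), np.float64(6.25)]
```

Request:
play_rows([
  {"delta_pos": [0.06,0,-0.02],"yaw": 0,"jaw": 0},
  {"delta_pos": [0.12,0,-0.05],"yaw": 0,"jaw": 0},
  {"delta_pos": [0.18,0,-0.09],"yaw": 0,"jaw": 0},
  {"delta_pos": [0.18,0,-0.09],"yaw": 0,"jaw": 0},
  {"delta_pos": [0.13,0,-0.17],"yaw": 0,"jaw": 0},
  {"delta_pos": [0.08,0,-0.26],"yaw": 0,"jaw": 0},
  {"delta_pos": [0.03,0,-0.34],"yaw": 0,"jaw": 0},
  {"delta_pos": [0.03,0,-0.34],"yaw": 0,"jaw": 0},
])

```text
clock: 31.7
eef_pos: [569.1, -177.4, 93.6]
tcp_rot: [3.141, -0.001, 0.1]
contact_force: [-2.9, -0.1, 1.4]
opening: 0.141
grasp_force: 27.8
```

```bash
python3 edge.py w19; python3 fl.py w19.npz
```

```text
plate N -3.041605116185245
carrier top N-plate [ 6.3 12.7 39.5] by X: [(18, np.float64(27.1)), (24, np.float64(7.5)), (30, np.float64(7.0)), (34, np.float64(7.0))]
mark [251 201  26   8 141] Xmax 47.8 Y 16.6 26.2
mark [361 201  25   9 138] Xmax 48.0 Y -25.6 -15.8
frame Xmax 44.4 Y [-19.9  20.4]
Xmax by side 44.778903686724355 44.75365304497613
[ 569.1 -177.4   93.6] [-2.9 -0.1  1.4] 31.7
tilt carrier [30.02 -0.14] plate [29.64 -0.03] top-plate normal gap at u=15,38: [np.float64(6.18), np.float64(6.36)]
```

Request:
play_rows([
  {"delta_pos": [-0.27,0,-0.48],"yaw": 0,"jaw": 0},
  {"delta_pos": [-0.41,0,-0.4],"yaw": 0,"jaw": 0},
  {"delta_pos": [-0.41,0,-0.4],"yaw": 0,"jaw": 0},
  {"delta_pos": [-0.32,0,-0.24],"yaw": 0,"jaw": 0},
  {"delta_pos": [-0.23,0,-0.08],"yaw": 0,"jaw": 0},
  {"delta_pos": [-0.14,0,0.08],"yaw": 0,"jaw": 0},
  {"delta_pos": [-0.14,0,0.08],"yaw": 0,"jaw": 0},
  {"delta_pos": [-0.14,0,0.08],"yaw": 0,"jaw": 0},
])

```text
clock: 32.55
eef_pos: [567.8, -177.6, 92.7]
tcp_rot: [3.141, -0.0, 0.1]
contact_force: [0.3, -0.5, 3.8]
opening: 0.139
grasp_force: 28.0
```

```bash
python3 edge.py w20; python3 fl.py w20.npz
```

```text
plate N -3.0970412791817914
carrier top N-plate [ 6.3  7.6 39.2] by X: [(18, np.float64(17.0)), (24, np.float64(7.2)), (30, np.float64(7.1)), (34, np.float64(7.1))]
mark [251 197  25   9 147] Xmax 48.2 Y 16.8 26.2
mark [361 197  26   9 147] Xmax 48.1 Y -25.3 -15.7
frame Xmax 42.9 Y [-20.   20.4]
Xmax by side 43.45657058252034 43.349564623973905
[ 567.8 -177.6   92.7] [ 0.3 -0.5  3.8] 32.55
tilt carrier [29.93 -0.1 ] plate [ 2.967e+01 -1.000e-02] top-plate normal gap at u=15,38: [np.float64(6.27), np.float64(6.39)]
```

View pics/w20.png

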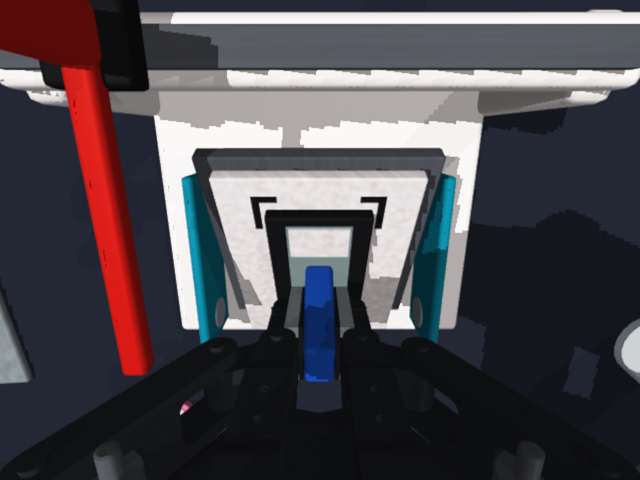

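The carrier sits flush, with its tilt matching the plate to within 0.3°. It is squarely inside the marks (top edge 267–373, marks 251–386), pressed in about 4 mm at about 3.5 N, and the guard arm at (105,230) is clear of the stage.

```bash
python3 -c "
from h import *
print(r.sense()['contact_force'],r.sign_off())"
```

```text
the job is handed in; nothing more can be done
[-0.45289984 -0.83122127  2.38180913] None
```

I pushed the lock to its end stop and handed in the job at about 32.6 s with the blue carrier still gripped by its handle. It sits flush within 0.3° and square inside the marks, lightly pressed in at about 2.5–4 N; an earlier attempt slid off the plate and I re-gripped it, and that try and the later levelling pressed the plate to or near its hard stop, at up to about 13 N on the tool.

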